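# Click the jar rack's sliding stop into its catch

## Robot

A 6-joint arm with a two-finger parallel gripper is mounted at the origin on a cart in front of the work surface, level with it; the furniture and walls round the work are solid. World frame = base frame: x ahead of the robot, y to its left, z up, the work surface at z = 0. Lengths are in mm, angles in rad, forces in N, time in s.
With the tool pointing down it reaches from about 350 to 775 mm from the base axis. Payload 7.3 kg.
Tool frame: the origin (TCP) lies at the very end of the fingers, on their centre line; the grasp point (between the pads) lies 19 mm behind it; z points along the fingers, y is the line along which they close (so a half turn about z gives the same grasp; the last joint's range is limited). The gripper opens to 92 mm and grips with 3 to 60 N. Pads are 19 mm wide; open, the fingers measure 130 mm over their backs; the gripper's body (75 mm by 190 mm) begins 47 mm behind the grasp point.
Start: joints at [1.017, 0.342, 1.524, -0, 1.275, -0.146], TCP at [208.198, 481.974, 226.741] pointing down, gripper open.
Joint ranges: [-2.53, 2.53], [-0.77, 2.02], [0.04, 2.7], [-1, 4.14], [0.28, 2.66], [-3.11, 3.11]. Speed limits (rad/s): [2.57, 2.57, 3.14, 3.14, 3.14, 3.14].

## Interface

Orientations are given as [roll, pitch, yaw] about the fixed x, y, z axes, in that order (R = Rz(yaw) Ry(pitch) Rx(roll)).
In Python, from plant import get_obs, vision, workorder gives the robot as it stands.
- The arm moves only by the shell command python3 -m pendant 'ROWS' [OPENING]. ROWS is a JSON object of lists of equal length, an entry for each row: "dp": the shift along the tool's x, y, z in m, a list of three; "rotation": the turn, a rotation vector about the tool's x, y, z in rad, a list of three. A call has 1 to 8 rows; each row is the pose to reach, as a shift and turn from the pose commanded when the call began, along the tool's axes at that moment; what a row does not reach only later rows make up. A row lasts 1/8 s, in which the tool goes at most 62.5 mm and 10.7 degrees, less where a joint would pass 70% of its speed; a pose out of reach is approached as far as the arm can. A call with a gripper value outside its range is refused whole. OPENING is the finger opening in m, from 0 to 0.0918, set as the call begins (- or left out, the last holds). The fingers move at their own pace and stop on an object; the grip force is fixed at half the most. Time passes only in rows, so rows that repeat a pose let the fingers close. It gives the time, the measured TCP pose, the force, the opening and the grip force at its end, in the units of the state.
- get_obs(): the state, without advancing time (a new reading comes with each control period).
- vision.capture(name): name is "scene" or "top" or "wrist"; returns a dict with "pixels" (480x640x3 uint8, red, green, blue), "vfov" (degrees; the focal length in pixels is half the picture's height over the tangent of half this angle, whatever the lens; pixels are square), "cx", "cy" (the principal point, pixels), "pose" (4x4, takes a point from camera to world coordinates); the wrist camera has in their place "T_tool_cam" (4x4, takes a point from camera to tool coordinates, whose origin is the TCP and whose axes are the flange's). Camera axes: x right, y up, looking along -z (the intrinsics and any distortion apply to the point x, -y, -z); pixel columns grow to the right and rows downward; lengths in mm; the calibration is good to about 2 mm. The wrist camera is an equidistant fisheye: a pixel r from the principal point sees the ray r / f radians off the axis. A picture is of the moment at which its call begins: read the wrist's pose just before it. There is no depth.
- workorder.close_job(): hands the job in; it is judged then, once.
The state is a dict: "time": time; "joint_positions": joint angles; "dq": joint speeds; "tau": joint torques, N m; "tool_pos": TCP position; "tcp_rot": TCP orientation; "contact_force": force on the tool from outside, world axes, zero at the start; "moment": the same for the moment, N m; "grip_width": finger opening in mm; "finger_force": force on a finger pad.
Only numpy, scipy, OpenCV 4.12 (cv2) and the standard library are available. Lean on these libraries where they do the work, as an engineer would, in place of code of your own. Each camera call takes 0.05 s, during which the arm holds its last target. There are 200 camera calls.

## Task

The jar rack on the worktop has a wooden stop that slides along the rail at its front. Push the back of the stop with the fingertips towards the jars, without pinching it, until it clicks into the steel catch on the rail, and leave it seated there. Do not pick up, shift or tip the jar, the tin, the shaker or the glass.

Things in the scene. Friction and masses are not known exactly. Their poses are not given: they have to be found in the camera images.
- rack: Fixed wooden jar rack: board 120 x 440 mm, 14 thick, aluminium rail (34 wide, top 30 above the worktop) along its front. Origin: centre of its underside, on the worktop. +y runs along the rail towards the fixed end panel (66 high) beside which jar and tin stand; +x side has a 38 high wire gallery at x = 0.056. Place and yaw (-0.15 to 0.3 rad) vary.
- stop: Stop: upright wooden panel across the rack, 16 mm thick. Origin: in its middle plane, at worktop height, rack x = 0; axes as the rack's. Slides along rack y, -0.150 to 0.100; starts at -0.150 to -0.100. Friction 1.5 N; the catch's ramp takes 3 to 6 N, then the plunger drops in the notch and pulls the stop in (push falls to 0); the far side holds to about 15 N, some 20 N forces it past.
- stop_push (a point): Point to push: on the stop's flat back face (facing rack -y, away from the jars), 65 mm above the worktop. Over the board the panel spans rack x -0.059 to 0.053, heights 18 to 88 mm. A black shoe sticks out 12 mm behind the face below 41 mm height at rack x -0.080 to -0.066, the plunger housing 3 mm at x -0.102 to -0.082.
- stop_index (a point): The plunger's line in the stop's middle plane at the rail's top (30 mm above the worktop), rack x = -0.0915. With the stop clicked in, it lies on the origin of catch. stop_push is 8 mm behind it along the rail and 76.5 mm from it towards rack +x.
- catch: Bent steel strip, 15 wide, 57 long, 10 mm high, fixed on the front half of the rail's top: a ramp (from about 20 to 5 mm before the notch), a V notch, then a higher steep far side. Its place along the rail varies (notch at rack y -0.04 to 0.03). Origin: at the rail's top, 30 mm above the worktop, at the notch; axes as the rack's.
- jar_1: Loose glass jar with dark lid, 71 x 76 x 98 mm, standing on the rack's board next to the end panel; leave alone. Origin: centre of its underside.
- tin_2: Loose food tin, diameter 57, height 72 mm, standing on the rack's board between the jar and the stop, at least 15 mm clear of the clicked-in stop; leave alone. Origin: centre of its underside.
- table_shaker: Loose shaker, diameter 44, height 90 mm, on the worktop behind the rack (rack +x side); leave alone. Origin: centre of its underside.
- glass_1: Loose small glass, diameter 51, height 58 mm, on the worktop behind the rack; leave alone. Origin: centre of its underside.

How it is judged (in metres and radians):
On the way:
1. the fingers push on the back of the stop before it is in the catch (contact force between the fingers and stop above 0.5 N and y of stop_index in the frame of catch below -0.01 m), for 0.1 s.
At the end, for the whole second after the job is handed in: The stop rests in the catch: its index point is within 3 mm of the catch's origin along the rail and still. Jar, tin, shaker and glass stand upright within 10 mm of where they stood (y of stop_index in the frame of catch between -0.003 and 0.003 m and linear speed of stop below 0.005 m/s and distance of each of jar_1, tin_2, table_shaker, glass_1 from where it was at the start of the episode below 0.01 m and angle between each of jar_1, tin_2, table_shaker, glass_1's own z axis and vertical below 0.25 rad); the robot touches nothing.
It fails at once if the jar with the dark lid is lifted, shifted by more than 10 mm or tipped (distance of jar_1 from where it was at the start of the episode above 0.01 m or angle between jar_1's own z axis and vertical above 0.25 rad).
It fails at once if the food tin is lifted, shifted by more than 10 mm or tipped (distance of tin_2 from where it was at the start of the episode above 0.01 m or angle between tin_2's own z axis and vertical above 0.25 rad).
It fails at once if the shaker is lifted, shifted by more than 10 mm or tipped (distance of table_shaker from where it was at the start of the episode above 0.01 m or angle between table_shaker's own z axis and vertical above 0.25 rad).
It fails at once if the glass is lifted, shifted by more than 10 mm or tipped (distance of glass_1 from where it was at the start of the episode above 0.01 m or angle between glass_1's own z axis and vertical above 0.25 rad).
It fails at once if the stop is pinched: fingers press on its back and its front face at once ((contact force between the fingers and stop_c3 above 0.5 N or contact force between the fingers and stop_c4 above 0.5 N) and (contact force between the fingers and stop_c5 above 0.5 N or contact force between the fingers and stop_c6 above 0.5 N)).
It also fails if it takes over 45 s, if anything falls off the work surface, if the arm or the gripper's body presses on something with over 40 N, if the wrist force passes 120 N, or if a joint passes its speed limit or range.

## Working session

There is one attempt and no reset: what is moved stays moved. The work goes in short steps, Python scripts to look and compute and a shell command to move; the robot and the scene stay as the last step left them, time stands still between calls to the robot, and variables do not carry over. Pictures are saved under pics/ and viewed, at most 10 in all, crops included, and the job is handed in when it is done.

```bash
mkdir -p pics; ls
python3 - <<'E'
from plant import get_obs, vision
import cv2,numpy as np
o=get_obs();print(o)
for n in("scene","top"):
    c=vision.capture(n);cv2.imwrite(f"pics/{n}0.png",c["pixels"][:,:,::-1]);print(n,c["vfov"],c["cx"],c["cy"],c["pose"],c.keys())
E
```

```text
pics
{'time': 0.0, 'joint_positions': array([ 1.01701012e+00,  3.42709237e-01,  1.52502758e+00,  1.04587314e-05,
        1.27542325e+00, -1.45981749e-01]), 'dq': array([-0.00059447,  0.0006717 ,  0.0009608 ,  0.00233461,  0.00018498,
       -0.00196473]), 'tau': array([-6.71018061e-04, -4.31241095e+01, -2.44222122e+01,  7.16894190e-02,
        5.60329249e-02, -1.20564837e-04]), 'tool_pos': array([207.95691565, 481.59970947, 226.04829338]), 'tcp_rot': array([-3.14004338e+00, -2.37895084e-04,  2.73378495e+00]), 'contact_force': array([-1.24022794,  0.16810565,  0.46523392]), 'moment': array([-0.03419036,  0.00140527, -0.00693173]), 'finger_force': 0.0, 'grip_width': 91.85850994493717}
scene 50.92637069090226 311.6779894021038 235.3866419291279 [[ 4.15562812e-01  6.73824049e-01 -6.10957200e-01 -1.14068502e+01]
 [-9.09430464e-01  2.96281739e-01 -2.91810491e-01 -1.92441623e+02]
 [-1.56134651e-02  6.76888678e-01  7.35919790e-01  7.25932944e+02]
 [ 0.00000000e+00  0.00000000e+00  0.00000000e+00  1.00000000e+00]] dict_keys(['pixels', 'vfov', 'cx', 'cy', 'pose'])
top 47.95276177845599 312.1606765978046 230.5053841293475 [[ 2.93171215e-02  9.91359813e-01 -1.27852364e-01  3.83811316e+02]
 [-9.99539399e-01  3.00788964e-02  4.03114316e-03  9.28778653e+01]
 [ 7.84197135e-03  1.27675294e-01  9.91785018e-01  1.10349776e+03]
 [ 0.00000000e+00  0.00000000e+00  0.00000000e+00  1.00000000e+00]] dict_keys(['pixels', 'vfov', 'cx', 'cy', 'pose'])
```

View pics/top0.png

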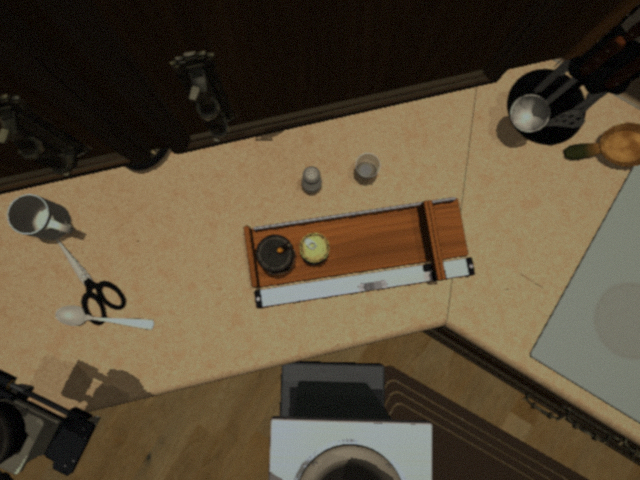

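View pics/scene0.png

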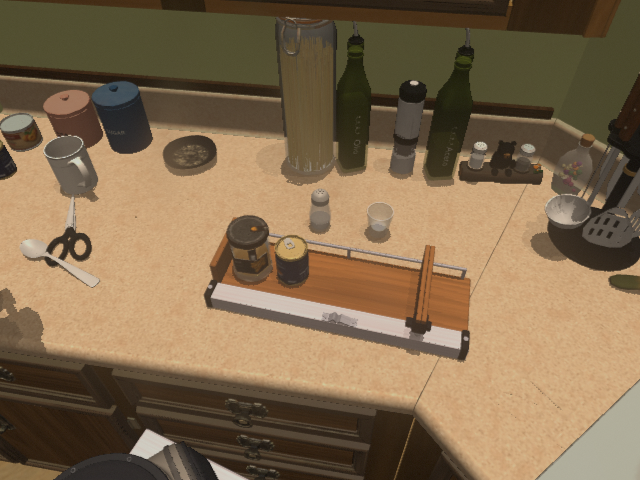

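The top view shows the rack with its rail from (258,298) to (470,267), the stop at about (432,242) and the catch at about (373,286). The tin is at (314,248). The scene view agrees: stop at (424,290), catch at (340,318). I'll enlarge both for accuracy.

Run:
```python
import cv2
a=cv2.imread("pics/top0.png")[190:310,330:490];cv2.imwrite("pics/topc.png",cv2.resize(a,None,fx=5,fy=5,interpolation=cv2.INTER_CUBIC))
a=cv2.imread("pics/scene0.png")[235:355,315:475];cv2.imwrite("pics/scenec.png",cv2.resize(a,None,fx=5,fy=5,interpolation=cv2.INTER_CUBIC))
```

```text
(no output)
```

View pics/topc.png

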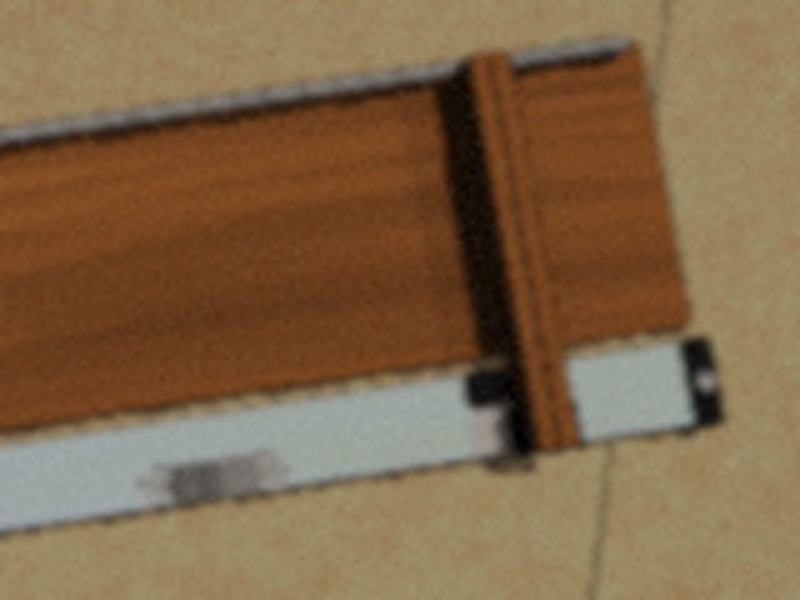

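View pics/scenec.png

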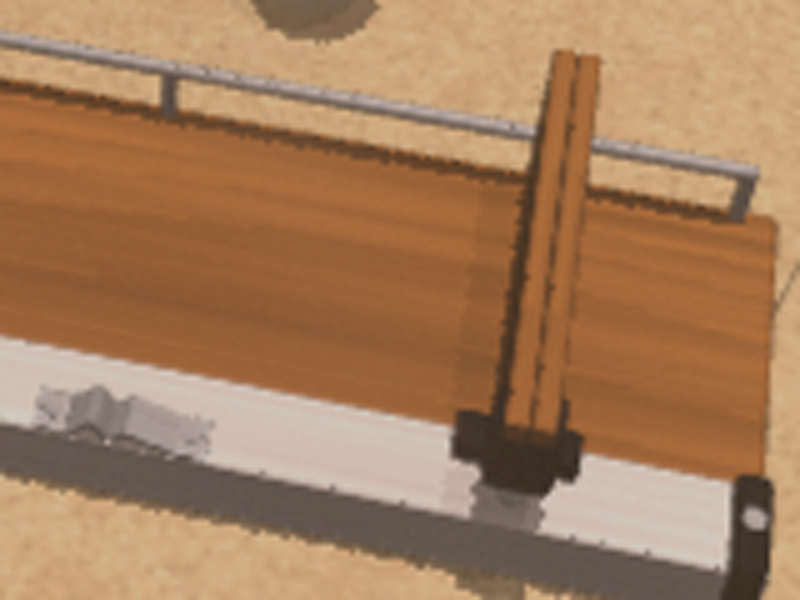

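The crops show the board's -y corners at top px (457,198.4) and (467.6,255.6). The stop's back top edge runs (431.6,200.4) to (445,279). The catch spans about (358–387, 286).

```bash
cat > h.py <<'E'
import numpy as np
from plant import get_obs, vision
from scipy.spatial.transform import Rotation as R
import cv2
CAM={}
def cam(n):
    if n not in CAM: CAM[n]=vision.capture(n)
    return CAM[n]
def cast(c,u,v,z,pose=None):
    f=240/np.tan(np.radians(c["vfov"]/2)); P=c["pose"] if pose is None else pose
    x=np.array([(u-c["cx"])/f,(v-c["cy"])/f])
    if pose is None: d=np.array([x[0],-x[1],-1])
    else:
        r=np.hypot(*x); s=np.sin(r)/r if r>1e-9 else 1; d=np.array([x[0]*s,-x[1]*s,-np.cos(r)])
    d=P[:3,:3]@d; o=P[:3,3]; return o+d*(z-o[2])/d[2]
def wrist():
    o=get_obs(); c=vision.capture("wrist")
    T=np.eye(4); T[:3,:3]=R.from_euler("xyz",o["tcp_rot"]).as_matrix(); T[:3,3]=o["tool_pos"]
    return c, T@c["T_tool_cam"]
E
python3 - <<'E'
from h import *
t=cam("top");s=cam("scene")
def p(l,c,u,v,z): q=cast(c,u,v,z);print(l,q.round(1));return q
def T(u,v):return u/5+330,v/5+190
def S(u,v):return u/5+315,v/5+235
a=p("brdback",t,*T(635,42),14);b=p("brdfront",t,*T(688,328),14)
p("brdback S",s,*S(775,218),14)
print("len",np.linalg.norm(a-b))
c=p("railback end",t,*T(712,340),30);p("railfront end",t,*T(718,425),30)
c2=p("rail left front",t,258,306,30)
d=c2-cast(t,*T(718,425),30);print("yaw",np.arctan2(-d[0],d[1]),np.linalg.norm(d))
for l,z,uv in(("stop back +x",88,(508,52)),("stop back -x",88,(575,445)),("front +x",88,(470,60)),("front -x",88,(540,448))):p(l,t,*T(*uv),z)
p("S stop back+x",s,*S(598,58),88);p("S front+x",s,*S(558,50),88)
for x in(140,170,270,285):p("catch T",t,*T(x,478),33)
for uv in((40,400),(115,415),(210,440)):p("catch S",s,*S(*uv),33)
for l,u,v,z in(("jar",276,252,98),("tin",314,246,72)):p(l,t,u,v,z)
c=vision.capture("wrist");print(c["T_tool_cam"].round(3),c["vfov"])
E
```

```text
brdback [ 599.8 -207.2   14. ]
brdfront [ 482.5 -228.2   14. ]
brdback S [ 597.9 -209.6   14. ]
len 119.13358234447084
railback end [ 476.6 -233.    30. ]
railfront end [ 442.7 -235.1   30. ]
rail left front [369.2 190.7  30. ]
yaw 0.1710533582652432 432.12851894913695
stop back +x [ 579.7 -138.1   88. ]
stop back -x [ 430.4 -163.5   88. ]
front +x [ 576.2 -123.6   88. ]
front -x [ 428.9 -150.3   88. ]
S stop back+x [ 578.  -138.8   88. ]
S front+x [ 576.1 -125.6   88. ]
catch T [414.9  -5.2  33. ]
catch T [415.2 -17.1  33. ]
catch T [416.4 -56.6  33. ]
catch T [416.6 -62.5  33. ]
catch S [410.9  -7.9  33. ]
catch S [415.5 -32.4  33. ]
catch S [419.1 -64.   33. ]
jar [470.9 155.1  98. ]
tin [486.9  84.3  72. ]
[[  -0.       0.968    0.251   67.299]
 [   1.       0.       0.       0.683]
 [   0.       0.251   -0.968 -157.679]
 [   0.       0.       0.       1.   ]] 65.70646984690485
```

Both cameras agree to about 2 mm: rack yaw ≈ 0.172, origin ≈ (503.5, -1), stop middle plane at y ≈ -141, catch strip from y -46 to +11. I'll move towards the hover pose behind the stop with the gripper closed.

```bash
python3 -m pendant '{"dp":[[-0.04,-0.034,0],[-0.08,-0.068,0],[-0.12,-0.102,0],[-0.16,-0.136,0],[-0.2,-0.17,0],[-0.24,-0.204,0],[-0.28,-0.236,0],[-0.28,-0.236,0]],"rotation":[[0,0,0.07],[0,0,0.14],[0,0,0.21],[0,0,0.28],[0,0,0.35],[0,0,0.42],[0,0,0.5],[0,0,0.5]]}' 0
cat > goal.py <<'E'
import sys
from h import *
yaw=0.172;O=np.array([503.5,-1.]);xr,yr,z=map(float,sys.argv[1:4])
c,s=np.cos(yaw),np.sin(yaw);M=np.array([[c,-s],[s,c]])
g=np.r_[O+M@[xr,yr],z];o=get_obs();Rt=R.from_euler("xyz",o["tcp_rot"]);G=R.from_euler("xyz",[np.pi,0,yaw+np.pi/2])
print("goal",g.round(1),"dp",Rt.inv().apply(g-o["tool_pos"]).round(1),"rot",(Rt.inv()*G).as_rotvec().round(3),"t",o["time"],"F",o["contact_force"].round(2),"grip",o["grip_width"])
q=o["tool_pos"][:2]-O;print("rack xy of tcp",(M.T@q).round(1),o["tool_pos"].round(1),"F rack",(M.T@o["contact_force"][:2]).round(2))
E
python3 goal.py 0 -178 226
```

```text
time: 1.25
tool_pos: [372.9, 151.8, 226.7]
tcp_rot: [3.141, 0.001, 2.228]
contact_force: [-0.5, -0.6, -0.0]
grip_width: 16.4
finger_force: 0.0
goal [ 534.  -176.4  226. ] dp [-358.2  -72.9    0.9] rot [0.    0.    0.485] t 1.25 F [-0.5  -0.55 -0.02] grip 16.43757371318554
rack xy of tcp [-102.5  172.9] [372.9 151.8 226.7] F rack [-0.59 -0.46]
```

```bash
python3 -m pendant '{"dp":[[-0.05,-0.01,0],[-0.1,-0.02,0],[-0.15,-0.03,0],[-0.2,-0.04,0],[-0.25,-0.05,0],[-0.3,-0.06,0],[-0.358,-0.073,0],[-0.358,-0.073,0]],"rotation":[[0,0,0.07],[0,0,0.14],[0,0,0.21],[0,0,0.28],[0,0,0.35],[0,0,0.42],[0,0,0.485],[0,0,0.485]]}' 0
python3 goal.py 0 -178 55
python3 - <<'E'
from h import *
c,P=wrist();cv2.imwrite("pics/w1.png",c["pixels"][:,:,::-1]);np.savez("w1.npz",P=P)
E
```

```text
time: 2.25
tool_pos: [535.6, -174.8, 225.6]
tcp_rot: [-3.141, -0.0, 1.746]
contact_force: [0.0, 0.4, 1.5]
grip_width: 0.2
finger_force: 0.0
goal [ 534.  -176.4   55. ] dp [ -1.3  -1.8 170.6] rot [-0.    -0.     0.004] t 2.25 F [0.01 0.45 1.48] grip 0.23270677549255878
rack xy of tcp [   1.9 -176.7] [ 535.6 -174.8  225.6] F rack [0.08 0.44]
```

View pics/w1.png

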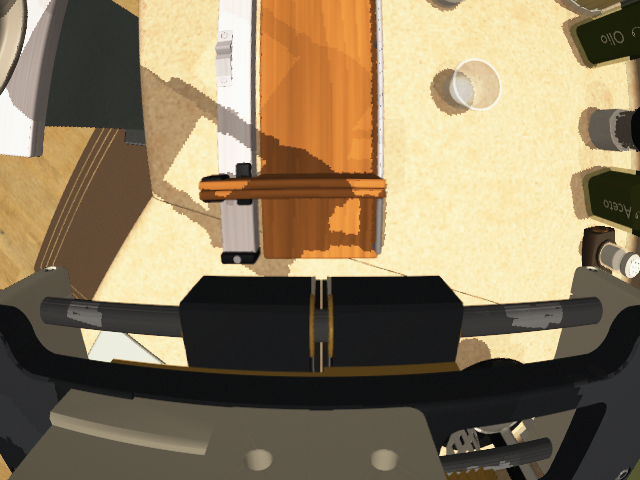

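The wrist view shows the stop across the board (rows 180–198, columns 200–385), the catch on the rail at (225, 30–80), and a clear space behind the stop. I'll enlarge the catch to find the notch.

Run:
```python
from h import *
a=cv2.imread("pics/w1.png")[15:95,195:275];cv2.imwrite("pics/w1c.png",cv2.resize(a,None,fx=7,fy=7,interpolation=cv2.INTER_CUBIC))
P=np.load("w1.npz")["P"];c=vision.capture("wrist");yaw=.172;O=np.array([503.5,-1]);k,s=np.cos(yaw),np.sin(yaw);M=np.array([[k,-s],[s,k]])
for l,u,v,z in(("stopback+x",384,198,88),("stopback-x",260,199,88),("board corner",380,258,14),("catch hi",224,30,32),("catch lo",224,82,32),*[("v%d"%v,224,v,36) for v in(40,50,60,70)]):
    q=cast(c,u,v,z,P);print(l,(M.T@(q[:2]-O)).round(1))
```

```text
stopback+x [  52.9 -147.6]
stopback-x [ -47.1 -148.8]
board corner [  64.  -220.5]
catch hi [-92.   12.1]
catch lo [-90.7 -41.8]
v40 [-90.6   0.1]
v50 [-90.3 -10.3]
v60 [-90.  -20.5]
v70 [-89.8 -30.6]
```

View pics/w1c.png

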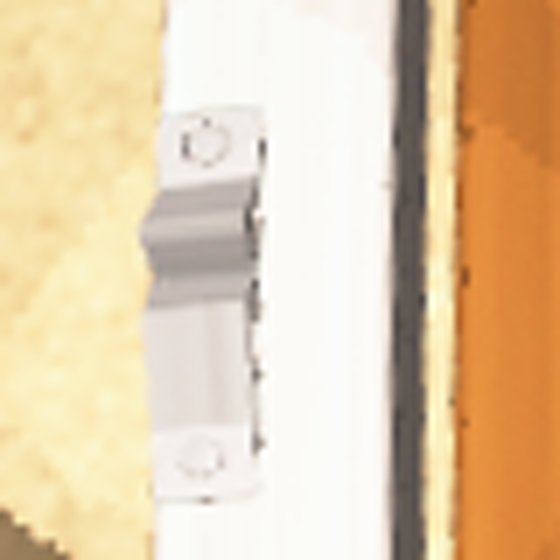

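The ramp spans rows 76 to 58.6 and the notch sits at about row 54, so the notch is at rack y ≈ -15. All points agree. Descending behind the stop.

```bash
python3 -m pendant '{"dp":[[0,0,0.04],[0,-0.001,0.08],[0,-0.002,0.12],[0,-0.002,0.15],[0,-0.002,0.17],[0,-0.002,0.17],[0,-0.002,0.17]],"rotation":[[0,0,0],[0,0,0],[0,0,0],[0,0,0],[0,0,0],[0,0,0],[0,0,0]]}' 0
python3 goal.py 0 -158 55
python3 -m pendant '{"dp":[[0.005,0,0],[0.01,0,0],[0.014,0,0],[0.018,0,0],[0.022,0,0],[0.026,0,0],[0.03,0,0],[0.03,0,0]],"rotation":[[0,0,0],[0,0,0],[0,0,0],[0,0,0],[0,0,0],[0,0,0],[0,0,0],[0,0,0]]}' 0
python3 goal.py 0 -32 55
```

```text
time: 3.22
tool_pos: [533.0, -172.3, 57.9]
tcp_rot: [3.14, 0.001, 1.75]
contact_force: [-0.1, -0.8, 0.5]
grip_width: 0.2
finger_force: 0.0
goal [ 530.5 -156.7   55. ] dp [15.8  0.3  2.8] rot [0.001 0.001 0.007] t 3.225 F [-0.15 -0.78  0.45] grip 0.18865827394886048
rack xy of tcp [  -0.2 -173.8] [ 533.  -172.3   57.9] F rack [-0.28 -0.74]
time: 4.22
tool_pos: [527.0, -143.1, 56.5]
tcp_rot: [-3.141, -0.001, 1.749]
contact_force: [-0.1, 0.7, 0.1]
grip_width: 0.1
finger_force: 0.0
goal [509.  -32.5  55. ] dp [112.    1.9   1.6] rot [-0.    -0.001  0.006] t 4.225 F [-0.1   0.75  0.08] grip 0.12412967864641028
rack xy of tcp [  -1.2 -144. ] [ 527.  -143.1   56.5] F rack [0.03 0.75]
```

```bash
python3 -m pendant '{"dp":[[0.01,0,0],[0.02,0,0],[0.03,0,0],[0.04,0,0],[0.05,0,0],[0.06,0,0],[0.07,0,0],[0.08,0.001,0]],"rotation":[[0,0,0],[0,0,0],[0,0,0],[0,0,0],[0,0,0],[0,0,0],[0,0,0],[0,0,0]]}' 0
python3 goal.py 0 -32 55
python3 - <<'E'
from h import *
c,P=wrist();cv2.imwrite("pics/w2.png",c["pixels"][:,:,::-1]);np.savez("w2.npz",P=P)
E
```

```text
time: 5.22
tool_pos: [513.6, -64.1, 56.7]
tcp_rot: [-3.141, -0.0, 1.749]
contact_force: [-1.4, -2.0, -0.1]
grip_width: 0.3
finger_force: 1.0
goal [509.  -32.5  55. ] dp [31.9  1.   1.7] rot [-0.001 -0.     0.006] t 5.225 F [-1.4  -1.96 -0.13] grip 0.2781823364637172
rack xy of tcp [ -0.8 -63.9] [513.6 -64.1  56.7] F rack [-1.72 -1.69]
```

View pics/w2.png

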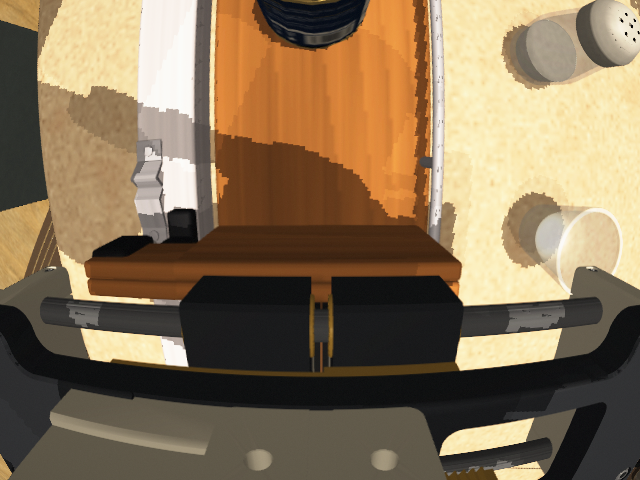

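The wrist view shows both fingers against the back of the stop, with the catch (rows 140–235) just ahead of it. Measure the stop's offset, then go on in small steps.

```bash
python3 - <<'E'
from h import *
P=np.load("w2.npz")["P"];c=vision.capture("wrist");yaw=.172;O=np.array([503.5,-1]);k,s=np.cos(yaw),np.sin(yaw);M=np.array([[k,-s],[s,k]])
for l,u,v,z in(("front top",320,259,88),("groove",330,279,88),("catch far end",150,140,30),("far peak",148,158,40),("notch",146,180,34),("ramp top",150,188,38)):
    q=cast(c,u,v,z,P);print(l,(M.T@(q[:2]-O)).round(1))
E
python3 -m pendant '{"dp":[[0.006,0,0],[0.012,0,0],[0.016,0,0],[0.016,0,0]],"rotation":[[0,0,0],[0,0,0],[0,0,0],[0,0,0]]}' 0
python3 goal.py 0 -32 55 | tail -1
python3 -m pendant '{"dp":[[0.001,0,0],[0.002,0,0],[0.003,0,0]],"rotation":[[0,0,0],[0,0,0],[0,0,0]]}' 0
python3 goal.py 0 -32 55 | tail -1
```

```text
front top [ -0.9 -34.6]
groove [  2.7 -42.1]
catch far end [-90.9  11.7]
far peak [-87.5   2.3]
notch [-92.3  -9.2]
ramp top [-88.2 -13.1]
time: 5.82
tool_pos: [511.0, -48.5, 56.7]
tcp_rot: [-3.141, -0.0, 1.749]
contact_force: [-0.9, -0.4, 0.1]
grip_width: 0.3
finger_force: 0.0
rack xy of tcp [ -0.7 -48.1] [511.  -48.5  56.7] F rack [-0.96 -0.19]
time: 6.2
tool_pos: [510.7, -46.8, 56.7]
tcp_rot: [-3.141, 0.001, 1.749]
contact_force: [0.0, -7.7, -1.1]
grip_width: 0.2
finger_force: 3.1
rack xy of tcp [ -0.8 -46.4] [510.7 -46.8  56.7] F rack [-1.31 -7.54]
```

```bash
for i in 1; do python3 -m pendant '{"dp":[[0.001,0,0],[0.002,0,0],[0.003,0,0]],"rotation":[[0,0,0],[0,0,0],[0,0,0]]}' 0 >/dev/null; python3 goal.py 0 -32 55 | tail -1; done
python3 -m pendant '{"dp":[[0.001,0,0],[0.002,0,0]],"rotation":[[0,0,0],[0,0,0]]}' 0 >/dev/null; python3 goal.py 0 -32 55 | tail -1
```

```text
rack xy of tcp [ -0.8 -43.6] [510.2 -44.1  56.7] F rack [-1.61 -6.73]
rack xy of tcp [ -0.8 -41.6] [509.8 -42.1  56.7] F rack [-1.44 -6.71]
```

```bash
python3 -m pendant '{"dp":[[0.001,0,0],[0.002,0,0]],"rotation":[[0,0,0],[0,0,0]]}' 0 >/dev/null; python3 goal.py 0 -32 55 | tail -1
python3 -m pendant '{"dp":[[0.001,0,0],[0.001,0,0]],"rotation":[[0,0,0],[0,0,0]]}' 0 >/dev/null; python3 goal.py 0 -32 55 | tail -1
```

```text
rack xy of tcp [ -0.8 -39.4] [509.4 -40.   56.7] F rack [-0.54 -4.77]
rack xy of tcp [ -0.9 -37.2] [509.  -37.8  56.6] F rack [ 0.26 -0.35]
```

The force dropped to 0, so it looks clicked in. Back off a little and look.

```bash
python3 -m pendant '{"dp":[[-0.01,0,0],[-0.02,0,0],[-0.04,0,0],[-0.06,0,0],[-0.06,0,-0.03],[-0.06,0,-0.06],[-0.06,0,-0.06]],"rotation":[[0,0,0],[0,0,0],[0,0,0],[0,0,0],[0,0,0],[0,0,0],[0,0,0]]}' 0 ; python3 goal.py 0 -32 55 | tail -1
python3 - <<'E'
from h import *
c,P=wrist();a=c["pixels"][:,:,::-1];cv2.imwrite("pics/w3.png",a);np.savez("w3.npz",P=P)
t=cam("top")["pixels"][:,:,::-1];s=cam("scene")["pixels"][:,:,::-1]
cv2.imwrite("pics/s3.png",s)
s=cv2.resize(s[220:360,300:440],(400,400),interpolation=cv2.INTER_CUBIC)
a=cv2.resize(a[60:300,70:310],(400,400),interpolation=cv2.INTER_CUBIC)
cv2.imwrite("pics/m3.png",np.hstack([a,s]))
E
```

```text
time: 8.2
tool_pos: [521.4, -98.9, 118.8]
tcp_rot: [3.137, 0.002, 1.748]
contact_force: [0.4, -0.9, -0.8]
grip_width: 0.1
finger_force: 0.0
rack xy of tcp [  0.9 -99.5] [521.4 -98.9 118.8] F rack [ 0.29 -0.94]
```

View pics/m3.png

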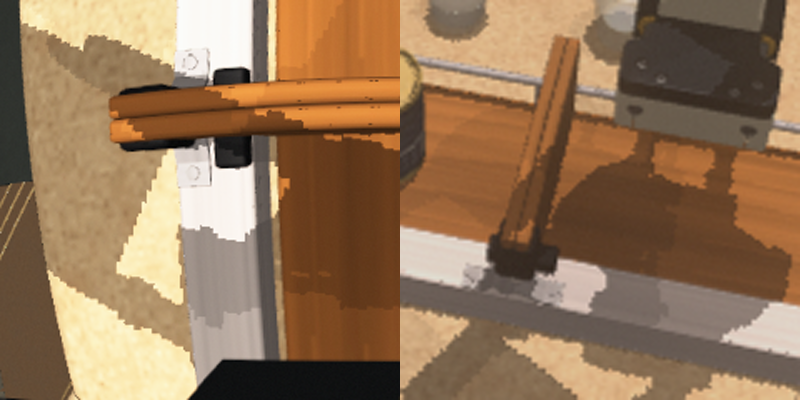

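The left half shows the stop's panel over the middle of the catch, with both tabs visible (y 47 and 187). I'll check its position numerically.

Run:
```python
from h import *
P=np.load("w3.npz")["P"];c=vision.capture("wrist");yaw=.172;O=np.array([503.5,-1]);k,s=np.cos(yaw),np.sin(yaw);M=np.array([[k,-s],[s,k]])
for l,u,v,z in(("front top",320,83,88),("groove",320,105,88),("far end",192,47,31),("near end",194,187,31),("screw far",192,62,31),("screw near",194,173,31)):
    q=cast(c,70+.6*u,60+.6*v,z,P);print(l,(M.T@(q[:2]-O)).round(1))
P=np.load("w1.npz")["P"]
for l,u,v,z in(("far end",210,105,31),("near end",210,500,31),("screw far",205,143,31),("screw near",203,457,31),("farfoot",205,185,31),("farpeak",200,235,40),("ramptop",200,305,38),("rampstart",200,428,31),("notch",200,278,34)):
    q=cast(c,195+u/7,15+v/7,z,P);print("w1",l,(M.T@(q[:2]-O)).round(1))
S=cam("scene")
for u,v in((553,40),(578,40)):
    q=cast(S,300+(u-400)*.35,220+v*.35,88);print("S top end",(M.T@(q[:2]-O)).round(1))
```

```text
front top [-28.7 -11.5]
groove [-28.7 -18.3]
far end [-91.   12.7]
near end [-90.9 -45.6]
screw far [-90.9   6.4]
screw near [-90.7 -39.8]
w1 far end [-91.3  12.3]
w1 near end [-89.9 -46.1]
w1 screw far [-91.8   6.5]
w1 screw near [-91.  -39.8]
w1 farfoot [-91.6   0.1]
w1 farpeak [-89.7  -9.9]
w1 ramptop [-90.  -19.5]
w1 rampstart [-91.5 -35.6]
w1 notch [-91.1 -14.5]
S top end [ 45.4 -11.1]
S top end [ 49.  -25.7]
```

My estimates put the stop within 3–4 mm of the notch, which is borderline. A gentle re-push (safe well below 15 N) will tell: if it is seated, the force rises sharply.

```bash
python3 -m pendant '{"dp":[[0,0,0.03],[0,0,0.06],[0,0,0.06],[0.02,0,0.06],[0.04,0,0.06],[0.055,0,0.06],[0.058,0,0.06],[0.058,0,0.06]],"rotation":[[0,0,0],[0,0,0],[0,0,0],[0,0,0],[0,0,0],[0,0,0],[0,0,0],[0,0,0]]}' 0 >/dev/null; python3 goal.py 0 -32 55 | tail -1
python3 -m pendant '{"dp":[[0.001,0,0],[0.002,0,0],[0.002,0,0]],"rotation":[[0,0,0],[0,0,0],[0,0,0]]}' 0 >/dev/null; python3 goal.py 0 -32 55 | tail -1
python3 -m pendant '{"dp":[[0.001,0,0],[0.001,0,0]],"rotation":[[0,0,0],[0,0,0]]}' 0 >/dev/null; python3 goal.py 0 -32 55 | tail -1
```

```text
rack xy of tcp [ -0.4 -39.3] [509.8 -39.8  57. ] F rack [ 0.55 -0.26]
rack xy of tcp [ -0.8 -37.8] [509.2 -38.4  56.6] F rack [ 0.27 -0.02]
rack xy of tcp [ -0.7 -36.6] [509.  -37.2  56.7] F rack [0.03 0.61]
```

```bash
for i in 1; do python3 -m pendant '{"dp":[[0.001,0,0],[0.001,0,0]],"rotation":[[0,0,0],[0,0,0]]}' 0 >/dev/null; python3 goal.py 0 -32 55 | tail -1;done
python3 -m pendant '{"dp":[[0.001,0,0],[0.001,0,0]],"rotation":[[0,0,0],[0,0,0]]}' 0 >/dev/null; python3 goal.py 0 -32 55 | tail -1
```

```text
rack xy of tcp [ -0.7 -35.5] [508.8 -36.1  56.7] F rack [0.09 0.13]
rack xy of tcp [ -0.8 -34.5] [508.6 -35.1  56.7] F rack [ 0.93 -0.64]
```

```bash
python3 -m pendant '{"dp":[[0.001,0,0],[0.001,0,0]],"rotation":[[0,0,0],[0,0,0]]}' 0 >/dev/null; python3 goal.py 0 -32 55 | tail -1
```

```text
rack xy of tcp [ -0.7 -33.5] [508.5 -34.1  56.7] F rack [0.36 0.2 ]
```

```bash
python3 -m pendant '{"dp":[[0.001,0,0],[0.001,0,0]],"rotation":[[0,0,0],[0,0,0]]}' 0 >/dev/null; python3 goal.py 0 -32 55 | tail -1
```

```text
rack xy of tcp [ -0.7 -32.8] [508.4 -33.5  56.7] F rack [-0.58 -2.5 ]
```

Contact comes only at tcp y ≈ -33, about 5 mm beyond where the push force fell away. That puts the stop's middle at -15.3, on the notch at -15, so it is seated. Back off and hand in.

```bash
python3 -m pendant '{"dp":[[-0.01,0,0],[-0.03,0,0],[-0.06,0,0],[-0.06,0,-0.03],[-0.06,0,-0.06],[-0.06,0,-0.1],[-0.06,0,-0.1],[-0.06,0,-0.1]],"rotation":[[0,0,0],[0,0,0],[0,0,0],[0,0,0],[0,0,0],[0,0,0],[0,0,0],[0,0,0]]}' 0
python3 -c "
from plant import workorder
print(workorder.close_job())"
```

```text
time: 12.08
tool_pos: [518.6, -93.0, 156.1]
tcp_rot: [-3.141, -0.0, 1.748]
contact_force: [-0.5, -0.5, -0.5]
grip_width: 0.6
finger_force: 0.0
the job is handed in; nothing more can be done
None
```

I pushed the stop from behind until it clicked into the catch, confirmed it was seated with a light second push, backed the arm clear and handed the job in at about 12 s; no verdict came back.

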